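# Latch a slide magazine into the scanner dock

### The arm

A 6-joint arm with a two-finger parallel gripper is mounted at the origin on the work surface. World frame = base frame: x ahead of the robot, y to its left, z up, the work surface at z = 0. Lengths are in mm, angles in rad, forces in N, time in s.
With the tool pointing down it reaches from about 350 to 950 mm from the base axis. Payload 17.4 kg.
Tool frame: the origin (TCP) lies at the very end of the fingers, on their centre line; the grasp point (between the pads) lies 19 mm behind it (env.grasp_offset is the distance from the TCP to the grasp point, in mm); y points along the fingers, x is the direction in which the jaws open and shut, and the axes are right-handed (so a half turn about y gives the same grasp; the last joint's range is limited). The gripper opens to 93 mm and grips with 3 to 60 N. Pads are 15 mm wide; open, the fingers measure 128 mm over their backs; the gripper's body (75 mm by 188 mm) begins 65 mm behind the grasp point.
Start: joints at [1.132, 0.116, 1.442, -0, 1.584, -0.038], TCP at [263.363, 621.508, 218.646] pointing down, gripper open.
Joint ranges: [-2.83, 2.83], [-0.83, 2.19], [0.07, 2.5], [-1.14, 4.28], [0.01, 3], [-2.97, 2.97]. Speed limits (rad/s): [1.89, 1.89, 2.22, 3.14, 3.14, 3.14].

### API

Orientations are given as [roll, pitch, yaw] about the fixed x, y, z axes, in that order (R = Rz(yaw) Ry(pitch) Rx(roll)).
In Python, from bench import env, eoat, vision, order gives the robot as it stands. Calls block until the motion is done:
- env.move_ptp(position, orientation): joint-space move of the TCP to a pose.
- env.move_l(position, rotation=None, max_speed=150): straight line of the TCP; rotation=None keeps the orientation; max_speed is the mean speed in mm/s.
- env.movej(angles): joint-space move.
- eoat.gripper_open() and eoat.grasp(): open the fingers fully, or close them until they stop; the grip force is fixed at half the most.
- env.sleep(seconds).
- env.ik(position, orientation): joint angles nearest the present ones, or None.
- env.get_state(): the state.
- vision.snapshot(name): name is "scene" or "side" or "wrist"; returns a dict with "color" (400x640x3 uint8, blue, green, red), "z_map" (400x640 float32, mm along the optical axis (not along the pixel's ray), 0 where there is no reading), "mtx" (3x3 intrinsics, pixels), "pose" (4x4, takes a point from camera to world coordinates). Camera axes: x right, y down, z forward; pixel columns grow to the right and rows downward; lengths in mm; the calibration is good to about 2 mm. A picture is of the moment at which its call begins.
A pose or a line that the arm cannot do raises env.MotionError and nothing moves.
- order.close_job(): hands the job in, once; it reports no verdict.
Trained networks look in a picture, given as the dict that the camera call returned (one of the last four; its "shot" number tells which), for a name from the list of things; names that differ only in an ending like _2 or _b are one class to them, and where a whole thing is asked for, a point or a joint stands for the part that bears it (a point fixed in the world has none). Each returns a list of dicts, best first, with "score" (0 to 1); they miss things now and then, are a little off and sometimes report something else, mostly with a low value. They report only what shows in the picture. A call takes as long as a camera call.
- vision.look_for(picture, thing): "extent" ([left, top, right, bottom] in pixels, round what is visible of it).
- vision.masks_of(picture, thing): "region" (400x640 bool, what is visible of it) and "extent" ([left, top, right, bottom] in pixels, round what is visible of it).
The state is a dict: "time_s": time; "joint_positions": joint angles; "qd": joint speeds; "joint_torque": joint torques, N m; "eef_pos": TCP position; "tool_rot": TCP orientation; "wrist_force": force on the tool from outside, world axes, zero at the start; "torque": the same for the moment, N m; "width": opening from 0.0 (shut) to 1.0 (fully open).
Only numpy, scipy, OpenCV 4.12 (cv2) and the standard library are available. Lean on these libraries where they do the work, as an engineer would, in place of code of your own. Each camera call takes 0.05 s, during which the arm holds its last target.

### The job

Set the long slide magazine upright in the flared mouth of the scanner's dock, then slide it along the channel past the sprung pawl until the pawl clicks in behind it and it stays held against the spring plate by itself. The slides are glass: push slowly and stop once it is fully home, never pushing with more than about 30 N. Let go, and leave the other things on the bench where they are.

Things in the scene. Friction and masses are not known exactly. Their poses are not given: they have to be found in the camera images.
- magazine_center (a point): centre, 29 mm up, of the long slide magazine: upright grey plastic box 84 mm long (x) x 40 wide (y) x 58 high (z), glass slides on edge inside, 0.28 to 0.42 kg; both ends alike. Starts standing on the bench. Grip across the 40 mm width in its upper half, fingertips at least 26 mm above its underside, to clear the dock's rails and pawl.
- dock: the scanner's magazine dock, fixed; origin on the bench, x along the channel inward from the mouth, y across, z up. Deck top at z 8 mm, from x -165 to +120, 125 wide. Two rails, tops at z 20, make a channel 44 mm wide from x -70 to +95, flaring to 68 at x -131. White housing 70 high behind, x +120 to +195. Pawl (+y side) tops at z 31.
- mouth (a point): on the deck (z 8 mm) in the dock's flared mouth, dock x -112 mm, with the dock's axes: a magazine set down centred here has its nose at the start of the straight channel and is clear of the pawl
- latched (a point): on the deck, dock x +28 mm: a latched magazine's centre comes to rest within 18 mm either way along x of this point, because the stop carriage (pawl, sprung plate, 60 mm high stop block behind it) is clamped anywhere in that range: to be felt. At mid range: pawl ramp enters the channel at dock x -39 mm, its square face -14, plate face +64.
- plate (a joint): travel of the sprung plate that the nose meets, m: 0 out, about 0.006 with a magazine latched; pawl clicks in once it is pushed in 0.008 to 0.011; 0.013 hard stop. Spring 2.6 N at first, 5.5 N at the hard stop. With pawl and friction, sliding home takes up to about 13 N; at the hard stop the force climbs steeply.
- pawl (a joint): angle of the sprung pawl, rad: 0 = tooth in the channel (at rest, or clicked in behind the magazine), about 0.12 to 0.19 while the magazine's side holds it aside. Its ramp lets the magazine in; its square face blocks the way back.
- short_center (a point): bystander: centre of a shorter slide magazine of the same kind, 46 x 40 x 58 mm high
- jar: bystander: amber jar with white lid, 48 mm across, 70 mm high; origin at its underside
- oil: bystander: small bottle 28 mm across, 62 mm high; origin at its underside
- dish: bystander: clear dish with lid, 90 mm across, 13 mm high; origin at its underside
- wipes: bystander: cardboard box 115 x 115 x 85 mm high; origin at its underside

How it is judged (in metres and radians):
On the way, in this order (a step that is already met when the one before it is completed fails the run):
1. the magazine stands upright on the dock's deck in the mouth, short of the pawl (z of magazine_center in the frame of dock between 0.032 and 0.042 m and angle between magazine_center's own z axis and vertical below 0.1 rad and x of magazine_center in the frame of dock between -0.145 and -0.075 m and y of magazine_center in the frame of dock between -0.016 and 0.016 m and value of joint pawl below 0.05 rad), for 0.1 s.
2. the magazine, standing on the deck, holds the pawl aside as it slides in (z of magazine_center in the frame of dock between 0.032 and 0.042 m and angle between magazine_center's own z axis and vertical below 0.1 rad and value of joint pawl above 0.07 rad and x of magazine_center in the frame of dock below 0.034 m), for 0.1 s.
At the end, for the whole second after the job is handed in: The magazine stands upright (within 0.1 rad) on the deck in the channel (within 5 mm of its centre line, centre 4 to 54 mm inward of the dock's origin), at rest; the pawl is back in behind it (under 0.05 rad) and the sprung plate stays pushed in by more than 4.5 mm with nothing else holding it (z of magazine_center in the frame of dock between 0.032 and 0.042 m and angle between magazine_center's own z axis and vertical below 0.1 rad and value of joint plate above 0.0045 m and value of joint pawl below 0.05 rad and x of magazine_center in the frame of dock between 0.004 and 0.054 m and y of magazine_center in the frame of dock between -0.005 and 0.005 m and velocity of joint plate below 0.01 m/s); the robot touches nothing.
It fails at once if the magazine is forced against the dock with more than 50 N (contact force between magazine and dock above 50 N).
It fails at once if another thing on the bench is moved more than 30 mm (distance of any of short_center, jar, oil, dish, wipes from where it was at the start of the episode above 0.03 m).
It also fails if it takes over 72 s, if anything falls off the work surface, if the arm or the gripper's body presses on something with over 40 N, if the wrist force passes 120 N, or if a joint passes its speed limit or range.

## Working session

There is one attempt and no reset: what is moved stays moved. The work goes in short steps, each a Python script; the robot and the scene stay as the last script left them, time stands still between calls to the robot, and variables do not carry over. Pictures are saved under pics/ and viewed, and the job is handed in when it is done.

```bash
ls; mkdir -p pics; python3 - <<'E'
from bench import env,eoat,vision,order
import cv2,numpy as np
for n in ["scene","side","wrist"]:
    s=vision.snapshot(n); cv2.imwrite(f"pics/a_{n}.png",s["color"]); print(n,s["mtx"].tolist(),np.round(s["pose"],3).tolist())
    np.savez(f"a_{n}.npz",**{k:s[k] for k in("color","z_map","mtx","pose")})
    for t in ["magazine_center","dock","short_center"]:
        print(t,[(round(d["score"],2),d["extent"]) for d in vision.look_for(s,t)])
print(env.get_state())
E
```

```text
pics
scene [[499.5480928554833, 0.0, 315.26270407201616], [0.0, 499.5480928554833, 197.3430729060766], [0.0, 0.0, 1.0]] [[-0.579, 0.569, -0.584, 1248.066], [0.815, 0.408, -0.411, 523.02], [0.005, -0.714, -0.7, 819.466], [0.0, 0.0, 0.0, 1.0]]
magazine_center [(0.77, [341.1, 151.8, 367.4, 191.1])]
dock [(0.82, [158.2, 116.6, 294.9, 212.9])]
short_center [(0.96, [338.5, 203.5, 365.5, 237.6])]
side [[494.71382578852587, 0.0, 313.76076536134167], [0.0, 494.71382578852587, 188.11445506779194], [0.0, 0.0, 1.0]] [[-0.954, -0.22, 0.204, 417.393], [-0.3, 0.722, -0.624, 586.226], [-0.01, -0.656, -0.755, 704.126], [0.0, 0.0, 0.0, 1.0]]
magazine_center [(0.73, [360.0, 203.2, 412.7, 249.1])]
dock [(0.87, [261.5, 67.7, 442.5, 158.8]), (0.6, [270.5, 228.0, 309.3, 269.9])]
short_center [(0.93, [271.4, 224.4, 309.9, 268.5])]
wrist [[360.667008316112, 0.0, 323.63320376115706], [0.0, 360.667008316112, 202.83045846059878], [0.0, 0.0, 1.0]] [[0.389, 0.879, 0.276, 185.74], [0.921, -0.371, -0.118, 654.172], [-0.001, 0.3, -0.954, 383.863], [0.0, 0.0, 0.0, 1.0]]
magazine_center []
dock []
short_center []
{'time_s': 0.6, 'joint_positions': array([ 1.13218485e+00,  1.16005833e-01,  1.44158170e+00,  3.25107884e-05,
        1.58397894e+00, -3.78192145e-02]), 'qd': array([-6.00620427e-05,  8.16609936e-05, -9.09022451e-06,  8.25276843e-04,
       -2.10649902e-04,  2.31688659e-04]), 'joint_torque': array([ 2.51798810e-04, -7.20667577e+01, -6.22581053e+01,  7.80220097e-02,
        1.78740575e-02, -2.19884399e-06]), 'eef_pos': array([263.36926307, 621.52069804, 218.65357074]), 'tool_rot': array([-1.57076483e+00, -2.73835388e-05,  1.17000449e+00]), 'wrist_force': array([ 3.20955129e-01, -1.06423215e-01,  1.26561235e-04]), 'torque': array([-0.00029542,  0.03932486,  0.02544885]), 'width': 0.9977641811342745}
```

View pics/a_scene.png

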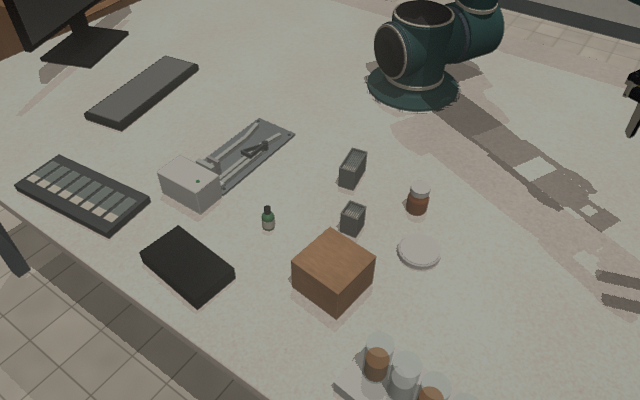

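View pics/a_side.png

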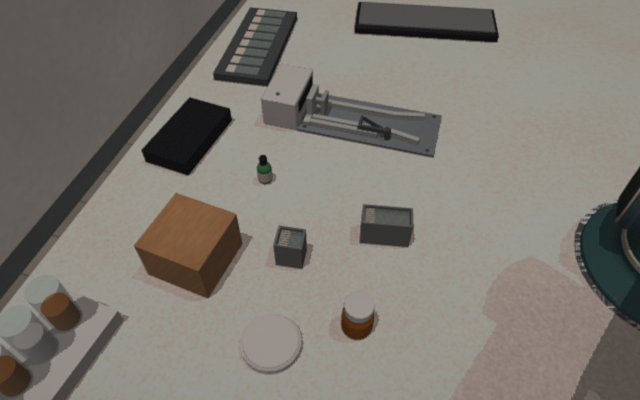

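The scene view shows the long magazine at about (353,168), the short one at (352,219), and the dock from (160,190) to (295,130) with its mouth at the upper right. In the side view they are at (386,225), (290,247) and 262–441 × 68–155. Next I'll turn the masks and depth into positions.

```bash
cat > h.py <<'E'
import numpy as np,cv2
def cloud(s):
    z=s["z_map"].astype(float);h,w=z.shape;u,v=np.meshgrid(np.arange(w),np.arange(h));K=s["mtx"]
    p=np.stack([(u-K[0,2])/K[0,0]*z,(v-K[1,2])/K[1,1]*z,z],-1)
    P=p@s["pose"][:3,:3].T+s["pose"][:3,3]; P[z<=0]=np.nan
    return P
def proj(s,X):
    X=np.atleast_2d(X);c=(X-s["pose"][:3,3])@s["pose"][:3,:3]
    return np.stack([c[:,0]/c[:,2]*s["mtx"][0,0]+s["mtx"][0,2],c[:,1]/c[:,2]*s["mtx"][1,1]+s["mtx"][1,2]],1)
E
python3 - <<'E'
from bench import env,eoat,vision,order
from h import *
for n in ["scene","side"]:
    s=vision.snapshot(n);P=cloud(s)
    for t in ["magazine_center","short_center","dock","jar","oil","dish","wipes"]:
        m=vision.masks_of(s,t)
        if not m: print(n,t,None);continue
        m=m[0]; R=m["region"]; Q=P[R]; Q=Q[~np.isnan(Q[:,0])]
        np.save(f"c_{n}_{t}.npy",Q)
        zt=np.percentile(Q[:,2],97)
        T=Q[Q[:,2]>zt-8][:,:2].astype(np.float32) if t!="dock" else Q[(Q[:,2]>3)&(Q[:,2]<40)][:,:2].astype(np.float32)
        print(n,t,round(m["score"],2),len(Q),"zmax",zt.round(1),"rect",cv2.minAreaRect(T), Q.min(0).round(),Q.max(0).round())
E
```

```text
scene magazine_center 0.97 850 zmax 59.2 rect ((458.6625061035156, 75.76502990722656), (87.02098846435547, 42.4189338684082), 10.053709030151367) [413.  52.  -1.] [504. 103.  61.]
scene short_center 0.68 709 zmax 59.1 rect ((596.7673950195312, 164.69517517089844), (49.408531188964844, 39.253841400146484), 7.16282844543457) [571. 144.  -1.] [624. 187.  61.]
scene dock 0.59 5526 zmax 71.8 rect ((584.213134765625, -229.57675170898438), (365.5232238769531, 195.16258239746094), 0.5490995645523071) [ 395. -326.   -2.] [ 767. -131.   75.]
scene jar 0.83 635 zmax 71.6 rect ((463.0286865234375, 251.91778564453125), (43.95838928222656, 41.713035583496094), 40.152645111083984) [399. 231.  -0.] [487. 276.  75.]
scene oil 0.81 244 zmax 62.4 rect ((703.288330078125, 13.878240585327148), (13.660941123962402, 10.139175415039062), 63.01932907104492) [692.   3.   2.] [717.  29.  64.]
scene dish 0.58 1311 zmax 16.6 rect ((575.9957275390625, 316.5265808105469), (91.68589782714844, 89.33726501464844), 50.96455764770508) [516. 269.  -4.] [621. 361.  19.]
scene wipes 0.95 5074 zmax 87.1 rect ((748.04620361
[... 637 characters left out ...]
 [ 765. -130.   75.]
side jar 0.57 1362 zmax 72.5 rect ((462.7904968261719, 252.06692504882812), (42.14965057373047, 41.61982345581055), 81.0731430053711) [439. 189.  -2.] [490. 276.  74.]
side oil 0.6 399 zmax 63.5 rect ((701.8102416992188, 13.364133834838867), (12.860641479492188, 15.991843223571777), 17.160381317138672) [688. -50.  -2.] [737.  29.  66.]
side dish 0.56 3047 zmax 17.0 rect ((576.4949340820312, 316.4455871582031), (88.10401916503906, 89.86312103271484), 18.69931983947754) [531. 269.  -2.] [622. 361.  19.]
side wipes 0.74 7369 zmax 87.7 rect ((748.6602783203125, 213.58816528320312), (117.23780059814453, 116.19844818115234), 84.48152160644531) [685.  91.  -2.] [865. 277.  90.]
```

```bash
python3 - <<'E'
from h import *
from scipy.optimize import minimize
Q=[]
for n in ["scene","side"]:
    q=dict(np.load(f"a_{n}.npz"));P=cloud(q).reshape(-1,3);P=P[~np.isnan(P[:,0])]
    P=P[(P[:,0]>380)&(P[:,0]<800)&(P[:,1]>-360)&(P[:,1]<-110)]
    D=P[(P[:,2]>5)&(P[:,2]<11.5)]; H=P[(P[:,2]>66)&(P[:,2]<76)]; R=P[(P[:,2]>17)&(P[:,2]<22.5)]
    for nm,A in(("deck",D),("housing",H),("rails",R)):
        lo,hi=np.percentile(A[:,:2],[1,99],axis=0); print(n,nm,len(A),cv2.minAreaRect(A[:,:2].astype(np.float32)),lo.round(),hi.round())
    # height map picture
    im=np.zeros((500,840,3),np.uint8)
    for p in P[np.argsort(P[:,2])]:
        c=int(np.clip(p[2]*3.2,0,255)); col=cv2.applyColorMap(np.uint8([[c]]),cv2.COLORMAP_JET)[0,0].tolist()
        cv2.circle(im,(int((p[0]-380)*1.9),int((-110-p[1])*1.9)),1,col,-1)
    cv2.imwrite(f"pics/hm_{n}.png",im[:,:800])
E
```

```text
scene deck 1879 ((594.1134033203125, -240.39219665527344), (409.6605529785156, 228.0485076904297), 1.9724841117858887) [ 407. -261.] [ 765. -133.]
scene housing 1258 ((727.1712646484375, -195.393798828125), (77.6865005493164, 125.88646697998047), 0.8068040013313293) [ 692. -256.] [ 765. -134.]
scene rails 668 ((620.0794067382812, -190.7099609375), (124.0962142944336, 362.76898193359375), 88.65428924560547) [ 441. -243.] [ 766. -133.]
side deck 3283 ((571.8506469726562, -232.0753936767578), (236.5329132080078, 379.14764404296875), 88.22399139404297) [ 408. -261.] [ 732. -134.]
side housing 1371 ((728.0897216796875, -194.70541381835938), (75.79511260986328, 126.07269287109375), 1.1335649490356445) [ 691. -255.] [ 764. -133.]
side rails 1187 ((601.85595703125, -186.7266082763672), (328.65655517578125, 94.07359313964844), 5.372515678405762) [ 444. -239.] [ 744. -133.]
```

View pics/hm_side.png

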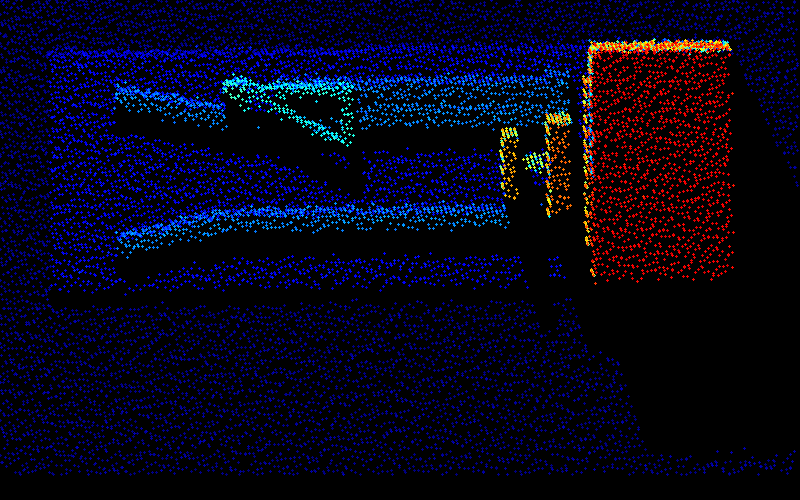

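View pics/hm_scene.png

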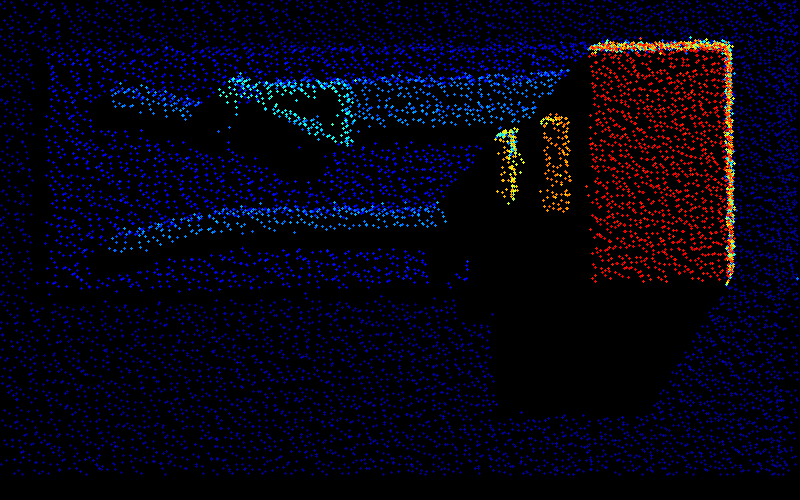

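The height map (side view) shows the deck's mouth edge at px 47, the pawl tooth ending at about px 352 and the plate face at about px 500. The channel runs along +x with a small yaw, and the pawl is on +y. I'll fit the dock pose more finely.

```bash
python3 - <<'E'
from h import *
from scipy.optimize import least_squares
import sys
A={}
for n in ["scene","side"]:
    q=dict(np.load(f"a_{n}.npz"));P=cloud(q).reshape(-1,3);P=P[~np.isnan(P[:,0])]
    A[n]=P[(P[:,0]>380)&(P[:,0]<800)&(P[:,1]>-360)&(P[:,1]<-110)]
P=np.vstack(list(A.values()))
# +y wall of deck+housing
W=A["side"]; W=W[(W[:,1]>-150)]
w1=W[(W[:,2]>2.5)&(W[:,2]<5.5)&(W[:,0]>410)&(W[:,0]<690)]
w2=W[(W[:,2]>15)&(W[:,2]<62)&(W[:,0]>696)&(W[:,0]<760)]
for nm,w in(("deckwall",w1),("houswall",w2)):
    w=w[np.abs(w[:,1]-np.median(w[:,1]))<5]; print(nm,len(w),np.polyfit(w[:,0]-570,w[:,1],1), w[:,1].std())
# housing front face
f=A["side"];f=f[(f[:,2]>25)&(f[:,2]<64)&(f[:,0]>680)&(f[:,0]<700)&(f[:,1]>-250)&(f[:,1]<-138)]
print("front",len(f),np.polyfit(f[:,1]+195,f[:,0],1))
# rails: per x-bin extents of z 17..22 points
for n in A:
  R=A[n];R=R[(R[:,2]>17.5)&(R[:,2]<22.5)]
  for lo,hi,nm in((-250,-205,"-y rail"),(-180,-140,"+y rail")):
    r=R[(R[:,1]>lo)&(R[:,1]<hi)]
    print(n,nm)
    for x in range(430,670,20):
        b=r[(r[:,0]>=x)&(r[:,0]<x+20)]
        if len(b)>4: print(x+10,len(b),np.percentile(b[:,1],[3,97]).round(1))
  for lo,hi,nm in((630,660,"plate"),(660,685,"block")):
    b=A[n];b=b[(b[:,0]>lo)&(b[:,0]<hi)&(b[:,2]>35)&(b[:,1]>-225)]
    print(n,nm,np.percentile(b[:,0],[2,50,98]).round(1),np.percentile(b[:,1],[2,98]).round(1),b[:,2].max())
  b=A[n];b=b[(b[:,0]<580)&(b[:,2]>26)&(b[:,2]<36)]
  print(n,"pawl",np.percentile(b[:,0],[1,99]).round(1),"tooth y",b[:,1].min())
E
```

```text
deckwall 150 [ 7.29278318e-03 -1.34821900e+02] 2.5734078170546804
houswall 506 [ 9.61400899e-03 -1.35813793e+02] 1.2835459269321712
front 220 [9.35173857e-03 6.89073923e+02]
scene -y rail
440 8 [-242.1 -232. ]
460 19 [-241.1 -229.5]
480 17 [-235.9 -224.2]
500 19 [-232.  -221.1]
520 25 [-231.4 -219. ]
540 22 [-230.4 -219.9]
560 18 [-230.7 -219.7]
580 22 [-229.3 -220.1]
600 23 [-228.9 -218.3]
scene +y rail
440 10 [-166.  -154.7]
460 16 [-170.7 -158.1]
480 16 [-171.9 -161.5]
500 5 [-174.2 -150.3]
520 6 [-169.2 -152.8]
540 20 [-176.5 -152.5]
560 26 [-174.8 -151.9]
580 41 [-176.4 -150.8]
600 50 [-175.  -151.2]
620 49 [-175.3 -151. ]
640 45 [-174.6 -149.9]
660 42 [-173.6 -148.7]
scene plate [641.9 649.3 654. ] [-214.3 -178.5] 58.62023827438122
scene block [665.7 673.8 679.8] [-220.2 -172. ] 63.24652768696603
scene pawl [496.8 565.9] tooth y -185.60205740450965
side -y rail
440 16 [-244.3 -232.3]
460 44 [-240.5 -228.6]
480 39 [-236.8 -222.6]
500 37 [-232.7 -220.9]
520 38 [-231.4 -219.1]
540 37 [-231.6 -219.4]
560 38 [-230.2 -218.1]
580 38 [-230.8 -217.8]
600 36 [-230.5 -218.9]
620 38 [-228.8 -217.9]
640 30 [-229.  -216.7]
side +y rail
440 18 [-167.5 -155.1]
460 46 [-170.3 -157.4]
480 39 [-174.3 -159.8]
500 32 [-176.8 -153.1]
520 11 [-170.8 -152.1]
540 34 [-178.8 -149.5]
560 34 [-177.2 -151.1]
580 82 [-175.9 -151.8]
600 84 [-175.7 -151.4]
620 76 [-175.6 -150.2]
640 75 [-178.3 -150.8]
660 76 [-176.2 -149. ]
side plate [643.6 647.  658.9] [-213.2 -178. ] 60.24969714598706
side block [662.1 670.6 679.6] [-221.5 -170.4] 64.88143164658754
side pawl [498.4 565.6] tooth y -186.3717878236131
```

Dock fit: origin is at about (569.5, −197.3) with yaw 0.0095, and the rails, walls and housing agree. The carriage is about 10 mm inward of mid range, so I expect it to latch at dock x ≈ 38. Now the grasp.

```bash
cat >> h.py <<'E'
from bench import env,eoat,vision,order
O=np.array([569.5,-197.3]);YW=0.0095
def dw(x,y=0.): # dock->world xy
    c,s=np.cos(YW),np.sin(YW); return O+np.array([c*x-s*y,s*x+c*y])
def wd(p):
    c,s=np.cos(YW),np.sin(YW); d=np.asarray(p)[:2]-O; return np.array([c*d[0]+s*d[1],-s*d[0]+c*d[1]])
def rot(yaw): return [-np.pi/2,0,yaw]
def st(tag=""):
    s=env.get_state(); print(tag,round(s["time_s"],2),"tcp",s["eef_pos"].round(2),"rot",s["tool_rot"].round(3),"F",s["wrist_force"].round(2),"w",round(s["width"],3)); return s
E
python3 - <<'E'
from h import *
for k in(0,np.pi):
    a=0.182-np.pi/2+k; b=YW-np.pi/2+k
    print(env.ik([458.7,75.5,150],rot(a)),env.ik([458.7,75.5,28],rot(a)),env.ik([*dw(-112),36],rot(b)),env.ik([*dw(45),36],rot(b)))
E
```

```text
[ 1.08251548e-01 -3.32071106e-01  1.96511440e+00 -4.44089210e-16
  1.50854936e+00  1.49704787e+00] [ 1.08251548e-01 -2.35974609e-01  2.09471644e+00 -4.44089210e-16
  1.28285082e+00  1.49704787e+00] [-4.60273169e-01 -1.62146851e-01  2.01863281e+00 -4.44089210e-16
  1.28510670e+00  1.10102316e+00] [-3.49576047e-01  1.58713193e-01  1.69821345e+00 -4.44089210e-16
  1.28466601e+00  1.21172028e+00]
[ 0.10825155 -0.33207111  1.9651144   0.          1.50854936 -1.64454478] [ 0.10825155 -0.23597461  2.09471644  0.          1.28285082 -1.64454478] [-0.46027317 -0.16214685  2.01863281  0.          1.2851067  -2.0405695 ] [-0.34957605  0.15871319  1.69821345  0.          1.28466601 -1.92987237]
```

```bash
python3 - <<'E'
from h import *
a=0.182-np.pi/2
env.move_ptp([458.7,75.5,130],rot(a)); st("above")
s=vision.snapshot("wrist"); cv2.imwrite("pics/b_wrist.png",s["color"])
m=vision.masks_of(s,"magazine_center"); P=cloud(s)
if m:
    Q=P[m[0]["region"]];Q=Q[~np.isnan(Q[:,0])];T=Q[Q[:,2]>51][:,:2].astype(np.float32);print(m[0]["score"],len(T),cv2.minAreaRect(T))
E
```

```text
above 3.51 tcp [458.86  75.99 130.17] rot [-1.571  0.    -1.387] F [0.06 0.64 0.11] w 1.002
0.72 3169 ((457.6025085449219, 74.67650604248047), (84.73723602294922, 40.083885192871094), 10.882845878601074)
```

View pics/b_wrist.png

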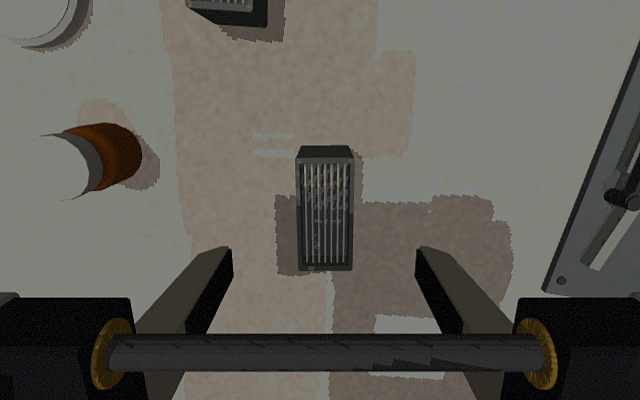

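The wrist view shows the magazine at (325,208), square between the open fingers with nothing in the way. Its pose agrees within 1 mm, so I'll grasp and lift it.

```bash
python3 - <<'E'
from h import *
a=0.187-np.pi/2
env.move_l([458.2,75.1,28.5],rot(a),max_speed=70); st("down")
eoat.grasp(); st("grasped")
env.move_l([458.2,75.1,110],rot(a),max_speed=80); env.sleep(0.2); st("lift")
s=vision.snapshot("side"); cv2.imwrite("pics/c_side.png",s["color"])
P=cloud(s);m=vision.masks_of(s,"magazine_center")
if m:
    Q=P[m[0]["region"]];Q=Q[~np.isnan(Q[:,0])];print(m[0]["score"],np.percentile(Q,[2,98],axis=0).round(1))
E
```

```text
down 5.21 tcp [458.44  75.12  28.92] rot [-1.57  -0.    -1.384] F [-0.37 -0.17 -0.75] w 0.998
grasped 6.08 tcp [458.2   75.12  28.5 ] rot [-1.571  0.    -1.384] F [0.17 0.41 0.08] w 0.428
lift 7.45 tcp [458.07  75.08 109.64] rot [-1.571  0.    -1.384] F [ 0.19 -0.32 -1.99] w 0.429
0.67 [[416.4  77.7  83.5]
 [496.1 102.3 140.4]]
```

View pics/c_side.png

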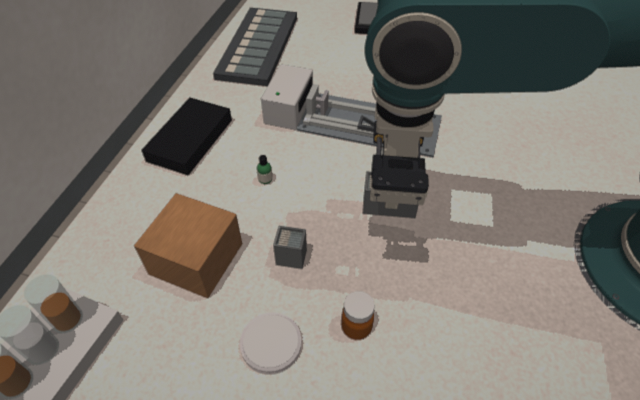

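The side view shows the magazine held level in the jaws at (395,195), with the bystanders where they were. Next I'll carry it to the mouth and lower it with force checks.

```bash
python3 - <<'E'
from h import *
b=YW-np.pi/2
p=dw(-112)
env.move_ptp([*p,110],rot(b)); env.sleep(0.3); st("above mouth")
env.move_l([*p,42],rot(b),max_speed=80); env.sleep(0.2); f0=st("low")["wrist_force"]
z=42
while z>35:
    z-=0.5; env.move_l([*p,z],rot(b),max_speed=25); s=env.get_state(); d=s["wrist_force"]-f0
    print(z,s["eef_pos"][2].round(2),d.round(2))
    if d[2]>4: break
st("end")
s=vision.snapshot("side"); cv2.imwrite("pics/d_side.png",s["color"])
s=vision.snapshot("wrist"); cv2.imwrite("pics/d_wrist.png",s["color"])
E
```

```text
above mouth 8.91 tcp [ 457.75 -197.65  110.04] rot [-1.571  0.    -1.56 ] F [-0.99 -0.27 -2.01] w 0.433
low 10.11 tcp [ 457.73 -198.49   42.47] rot [-1.57  -0.    -1.561] F [-0.48  0.41 -3.39] w 0.428
41.5 41.54 [-0.1   0.46  0.78]
41.0 40.94 [-0.2  -0.48 -0.03]
40.5 40.43 [ 0.63 -0.06  0.36]
40.0 39.93 [ 0.96 -0.35  0.46]
39.5 39.47 [0.05 0.41 0.15]
39.0 38.98 [0.73 0.02 1.1 ]
38.5 38.45 [ 0.42 -0.1  -0.22]
38.0 37.96 [ 0.87 -0.64  0.88]
37.5 37.44 [ 0.91 -1.27 -0.07]
37.0 36.96 [ 0.31 -0.73  1.35]
36.5 36.52 [0.4  0.35 0.95]
36.0 36.52 [-3.53  1.61  9.06]
end 13.11 tcp [ 457.57 -198.41   36.52] rot [-1.571 -0.    -1.561] F [-4.01  2.01  5.67] w 0.429
```

View pics/d_wrist.png

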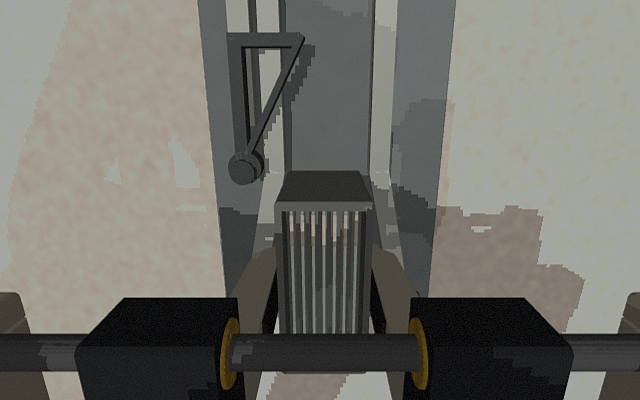

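View pics/d_side.png

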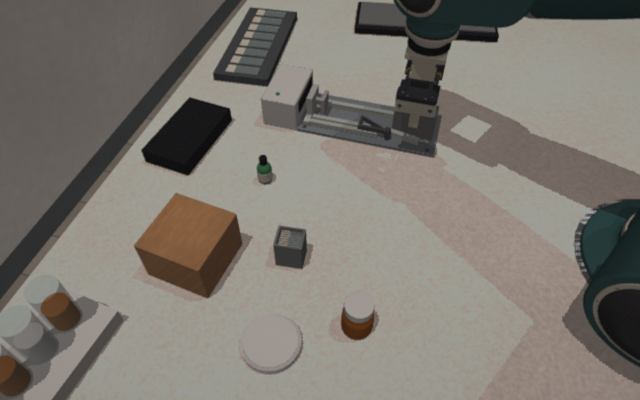

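The wrist view shows the magazine at (325,270) lined up with the channel, clear of the pawl at 230–300 × 35–180. It touched the deck at TCP z 36.5, as expected. I'll slide it in with force feedback.

```bash
cat >> h.py <<'E'
b=YW-np.pi/2
def slide(x0,x1,step,speed,z=36.55,y=0.,lim=18,every=1,f0=np.array([0,0,0])):
    x=x0;i=0
    while x<x1-1e-6:
        x=min(x+step,x1); p=dw(x,y); env.move_l([*p,z],rot(b),max_speed=speed)
        s=env.get_state(); F=s["wrist_force"]-f0; i+=1
        if i%every==0: print(round(x,1),"act",wd(s["eef_pos"]).round(2),"z",s["eef_pos"][2].round(2),"F",F.round(1),"Mz",s["torque"][2].round(2),"y",round(y,2))
        if F[0]<-lim or abs(F[1])>14: print("STOP",x,F); break
        if abs(F[1])>3: y=float(np.clip(y+np.sign(F[1])*0.25,-2,2))
    return x,y
E
python3 - <<'E'
from h import *
env.move_l([*dw(-112),36.55],rot(b),max_speed=20); env.sleep(0.2); st("relaxed")
x,y=slide(-112,-74,2,20,every=3)
x,y=slide(x,-40,1.5,12,y=y,every=2)
st("end"); print(x,y)
E
```

```text
relaxed 13.66 tcp [ 457.52 -198.36   36.5 ] rot [-1.571 -0.    -1.561] F [ 0.25  0.23 -2.36] w 0.426
-106 act [-1.0589e+02  2.0000e-02] z 36.5 F [ 0.4 -0.1 -2.4] Mz -0.01 y 0.0
-100 act [-9.992e+01  1.000e-02] z 36.51 F [ 0.1 -0.8 -1.5] Mz 0.03 y 0.0
-94 act [-93.91   0.  ] z 36.52 F [ 1.  -0.3 -3. ] Mz -0.0 y 0.0
-88 act [-8.792e+01  3.000e-02] z 36.5 F [ 0.8 -0.1 -2.5] Mz -0.01 y 0.0
-82 act [-8.189e+01  2.000e-02] z 36.51 F [ 0.6 -0.1 -1.9] Mz -0.02 y 0.0
-76 act [-7.591e+01  2.000e-02] z 36.52 F [ 0.5  0.1 -1.1] Mz 0.01 y 0.0
-71.0 act [-7.096e+01  2.000e-02] z 36.5 F [-0.5  1.2 -3.1] Mz -0.0 y 0.0
-68.0 act [-6.795e+01 -2.000e-02] z 36.51 F [-0.4 -0.2 -3.2] Mz 0.01 y 0.0
-65.0 act [-6.491e+01 -4.000e-02] z 36.54 F [-0.2 -1.1 -2.3] Mz -0.05 y 0.0
-62.0 act [-6.192e+01  2.000e-02] z 36.51 F [-1.5 -1.6 -3.1] Mz -0.03 y 0.0
-59.0 act [-58.89  -0.  ] z 36.55 F [-0.2 -1.1 -3.5] Mz -0.05 y 0.0
-56.0 act [-55.91  -0.  ] z 36.52 F [-1.2 -1.4 -2.7] Mz -0.05 y 0.0
-53.0 act [-5.29e+01 -2.00e-02] z 36.55 F [-0.8 -1.4 -2.8] Mz -0.07 y 0.0
-50.0 act [-49.91  -0.  ] z 36.55 F [ 0.1 -1.2 -2.9] Mz -0.04 y 0.0
-47.0 act [-4.689e+01 -1.000e-02] z 36.54 F [-0.2 -2.2 -2.1] Mz -0.1 y 0.0
-44.0 act [-4.389e+01 -1.000e-02] z 36.58 F [-0.8 -1.9 -2.6] Mz -0.04 y 0.0
-41.0 act [-4.087e+01 -3.000e-02] z 36.58 F [-0.3 -1.9 -2.9] Mz -0.08 y 0.0
end 24.71 tcp [ 529.56 -197.7    36.55] rot [-1.571 -0.    -1.561] F [ 0.01 -1.22 -3.42] w 0.428
-40 0.0
```

```bash
python3 - <<'E'
from h import *
x,y=slide(-40,24,2,18,z=36.4,every=3)
s=st("end"); print(x,y)
if x>=24:
    x,y=slide(x,48,0.7,10,z=36.4,y=y,lim=17)
    st("end"); print(x,y)
E
```

```text
-34 act [-3.38e+01 -3.00e-02] z 36.49 F [ 1.4 -1.1  1.2] Mz -0.06 y 0.0
-28 act [-27.9   -0.05] z 36.51 F [-1.9 -1.5  3.3] Mz 0.01 y 0.0
-22 act [-21.96  -0.04] z 36.52 F [-3.8 -1.3  5.2] Mz -0.01 y 0.0
-16 act [-15.98  -0.04] z 36.47 F [-3.1 -1.1  4.6] Mz -0.03 y 0.0
-10 act [-9.97 -0.04] z 36.53 F [-2.6 -1.5  4.7] Mz -0.04 y 0.0
-4 act [-3.96 -0.04] z 36.53 F [-3.9 -1.7  5.3] Mz 0.01 y 0.0
2 act [ 2.03 -0.05] z 36.5 F [-4.  -1.3  5.7] Mz 0.01 y 0.0
8 act [ 8.02 -0.03] z 36.51 F [-3.8 -1.1  4.1] Mz 0.01 y 0.0
14 act [14.03 -0.02] z 36.52 F [-4.6 -1.4  5.1] Mz 0.06 y 0.0
20 act [ 2.001e+01 -2.000e-02] z 36.51 F [-2.9 -1.2  5.4] Mz 0.04 y 0.0
end 32.98 tcp [ 593.52 -197.1    36.49] rot [-1.571 -0.    -1.561] F [-3.   -1.82  4.95] w 0.43
24 0.0
24.7 act [ 2.456e+01 -2.000e-02] z 36.51 F [-4.8 -2.   6.8] Mz 0.08 y 0.0
25.4 act [25.24 -0.04] z 36.55 F [-5.8 -1.6  5.1] Mz 0.02 y 0.0
26.1 act [25.93 -0.03] z 36.51 F [-5.2 -1.4  5.6] Mz 0.1 y 0.0
26.8 act [26.62  0.  ] z 36.5 F [-5.7 -0.6  5.7] Mz 0.04 y 0.0
27.5 act [27.34 -0.03] z 36.54 F [-5.  -1.9  5.7] Mz 0.04 y 0.0
28.2 act [28.03 -0.
[... 1375 characters left out ...]
 8.7] Mz -0.03 y 0.0
42.9 act [42.24 -0.  ] z 36.54 F [-10.4  -1.   10. ] Mz -0.01 y 0.0
43.6 act [42.94  0.  ] z 36.53 F [-10.3  -0.3  10. ] Mz 0.06 y 0.0
44.3 act [4.362e+01 2.000e-02] z 36.53 F [-11.6  -0.5   9. ] Mz 0.05 y 0.0
45.0 act [44.31 -0.  ] z 36.57 F [-11.6  -0.7   9.7] Mz 0.04 y 0.0
45.7 act [4.499e+01 2.000e-02] z 36.53 F [-11.4  -0.4  10. ] Mz -0.0 y 0.0
46.4 act [4.544e+01 3.000e-02] z 36.52 F [-13.5  -0.5  11.4] Mz 0.08 y 0.0
47.1 act [45.58  0.  ] z 36.63 F [-20.3  -0.   15. ] Mz 0.03 y 0.0
STOP 47.10000000000005 [-20.25779609  -0.0383993   14.98041407]
end 41.23 tcp [ 615.08 -196.87   36.63] rot [-1.574  0.    -1.561] F [-20.26  -0.04  14.98] w 0.429
47.10000000000005 0.0
```

The plate was met at x = 32.7. There was a click-like force drop at about 40–41 and a hard stop at 45.5 (20 N, stopped at once). Now I'll ease back to feel the pawl face take the load, then look.

```bash
python3 - <<'E'
from h import *
for x in [45,43.5,42,41,40,39.3,38.7,38.1,37.6]:
    env.move_l([*dw(x),36.5],rot(b),max_speed=10); s=env.get_state(); print(x,wd(s["eef_pos"]).round(2),s["wrist_force"].round(1))
    if s["wrist_force"][0]>5: break
s=vision.snapshot("side"); cv2.imwrite("pics/e_side.png",cv2.resize(s["color"][50:180,230:470],None,fx=3.3,fy=3.3,interpolation=cv2.INTER_CUBIC))
s=vision.snapshot("wrist"); cv2.imwrite("pics/e_wrist.png",s["color"])
st()
E
```

```text
45 [4.485e+01 2.000e-02] [-6.  -1.   4.8]
43.5 [4.362e+01 2.000e-02] [-1.6 -0.7  3.8]
42 [41.98  0.  ] [-1.3 -0.9  3.8]
41 [4.098e+01 2.000e-02] [-1.6 -1.   3.2]
40 [3.992e+01 2.000e-02] [-1.2 -0.3  3.8]
39.3 [3.928e+01 1.000e-02] [-0.8 -1.2  3.4]
38.7 [ 3.868e+01 -1.000e-02] [-0.4 -1.4  3.8]
38.1 [38.14  0.  ] [ 0.7 -1.7  3. ]
37.6 [ 3.806e+01 -2.000e-02] [ 6.1 -1.9  0.1]
 43.78 tcp [ 607.55 -196.99   36.57] rot [-1.57  -0.    -1.561] F [ 6.34 -1.5   0.36] w 0.431
```

View pics/e_side.png

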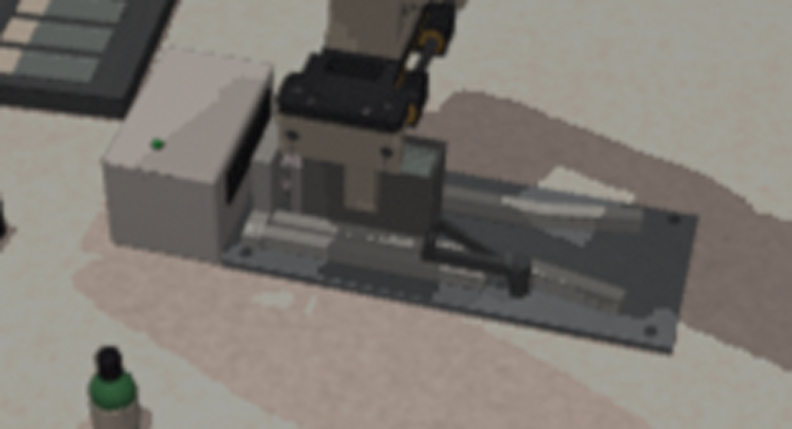

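The zoomed side view shows the pawl tooth at (440,235) behind the magazine's rear end. The pawl also blocked the backward pull at 38.06 with 6 N. I'll relax, release and lift off.

```bash
python3 - <<'E'
from h import *
env.move_l([*dw(38.1),36.5],rot(b),max_speed=10); env.sleep(.1); st()
eoat.gripper_open(); st("open")
env.move_l([*dw(38.1),150],rot(b),max_speed=80)
q=env.get_state()["joint_positions"].copy(); q[0]+=0.75; env.movej(q); env.sleep(.3); st("away")
for n in["side","scene"]:
    s=vision.snapshot(n);P=cloud(s); c=s["color"][50:180,230:470] if n=="side" else s["color"][100:230,140:320]
    cv2.imwrite(f"pics/f_{n}.png",cv2.resize(c,None,fx=3.3,fy=3.3,interpolation=cv2.INTER_CUBIC))
    m=vision.masks_of(s,"magazine_center")
    if m:
        Q=P[m[0]["region"]];Q=Q[~np.isnan(Q[:,0])];T=Q[Q[:,2]>60][:,:2].astype(np.float32);r=cv2.minAreaRect(T);print(n,m[0]["score"],r,"dock",wd(r[0]),np.percentile(Q[:,2],97))
E
```

```text
44.13 tcp [ 607.64 -196.98   36.49] rot [-1.571 -0.    -1.561] F [ 2.75 -1.16  2.2 ] w 0.429
open 45.12 tcp [ 607.6  -196.93   36.49] rot [-1.571  0.    -1.561] F [-0.63 -0.55 -0.63] w 0.999
away 48.69 tcp [578.85 269.53 149.39] rot [-1.572  0.    -0.812] F [ 1.15  0.07 -0.33] w 1.001
```

View pics/f_side.png

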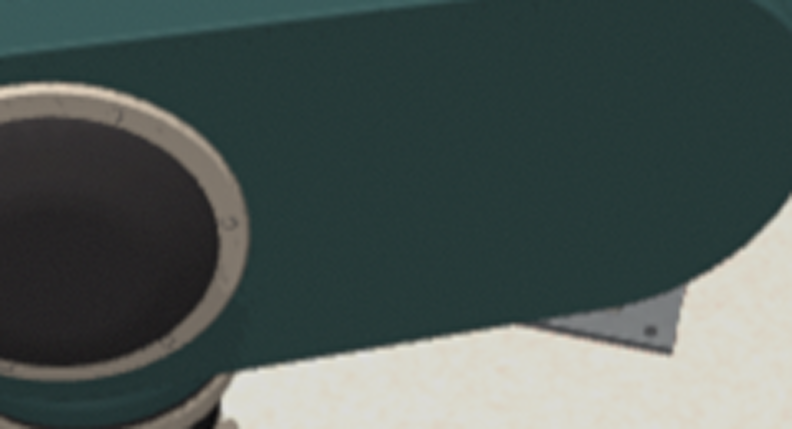

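View pics/f_scene.png

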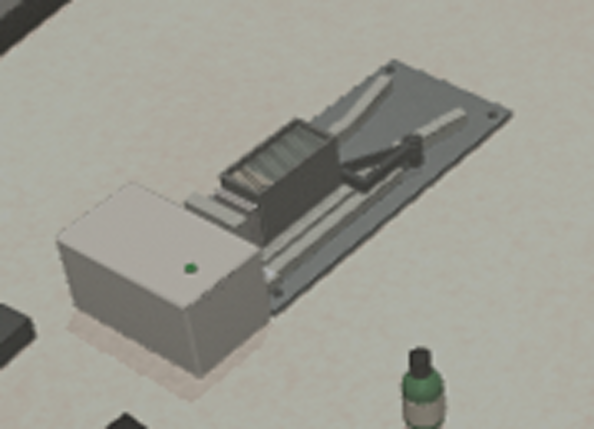

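The scene view shows the magazine upright against the plate, with the pawl tooth (350,175 in the crop) behind its rear end. The arm hides it from the side camera, so I'll do one numeric check on the scene cloud and then hand in.

```bash
python3 - <<'E'
from h import *
s=vision.snapshot("scene");P=cloud(s).reshape(-1,3);P=P[~np.isnan(P[:,0])]
d=np.array([wd(p) for p in P if 560<p[0]<660 and -225<p[1]<-170 and 61<p[2]<70]); 
d=d[d[:,0]<84]; print(len(d),np.percentile(d,[2,98],axis=0).round(1))
for t in["short_center","jar","oil","dish","wipes"]:
    m=vision.masks_of(s,t)
    if m:
        Q=cloud(s)[m[0]["region"]];print(t,round(m[0]["score"],2),np.nanmedian(Q,0).round(),np.nanmedian(np.load(f"c_scene_{t}.npy"),0).round())
order.close_job(); st("handed in")
E
```

```text
328 [[ -3.8 -19.3]
 [ 79.6  21.6]]
short_center 0.94 [607. 168.  45.] [612. 169.  47.]
jar 0.75 [476. 256.  45.] [477. 256.  48.]
oil 0.74 [707.  19.  36.] [708.  19.  34.]
dish 0.65 [581. 318.  14.] [581. 318.  14.]
wipes 0.84 [769. 226.  84.] [769. 226.  84.]
the job is handed in; nothing more can be done
the job is handed in; nothing more can be done
```

The long magazine is latched in the dock and standing by itself, and the job is handed in; no verdict was reported.

- **Sliding in:** I set it upright in the mouth at dock x −112 mm, then slid it in slowly with force checks. It met the plate at dock x about 32.7 mm. The force dipped at 40–41 mm, as a click would, and the hard stop came at 45.5 mm. The highest wrist push along the channel was about 20 N, and I stopped there.
- **Latch check:** easing back, the pawl blocked it at x = 38.1 mm with about 6 N. That leaves the plate pushed in by about 5.4 mm, worked out from positions rather than measured directly. The last scene image shows the pawl tooth behind the magazine's rear end.
- **Final position:** after letting go, the depth data put its centre at dock x about 38 mm and y about 1 mm, upright on the deck.
- **Bystanders:** the jar, oil bottle, dish and wipes box read within about 3 mm of their starting places. The short magazine read about 5 mm off. I put that down to mask differences, since the arm never went near it at low height.
- **Checks that failed or were missing:** the arm hid the dock from the side camera after release, so the final check uses the scene camera only. The magazine detector also returned nothing in those last two pictures, so I measured the position straight from the depth data.

The arm was clear of everything at the end, at about 49 s of the 72 s allowed.

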